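# Offcuts in order of length on the sorting board

### The job

Sort the four wooden offcuts by length on the sorting board: the longest on the cross mark at the end where the round black knob stands on the back rail, then each next shorter one on the next mark, the shortest at the far end. Lay each flat, centred on its cross and lengthwise along the mark's long line, and let go. Leave the wax tin that stands by the offcuts where it is.

Things in the scene. Friction and masses are not known exactly. Their poses are not given: they have to be found in the camera images.
- offcut_130: Longest offcut of pale wood, a plain bar, 130 mm long, 35 mm wide, 22 mm high; loose, lying flat on the worktop to the robot's right. Origin: centre of its underside; its y axis runs along its length, x across its width, z up. Pick it across its width.
- offcut_106: Second longest offcut of pale wood, a flat bar with a small 8 mm hole drilled near each end, 106 mm long, 40 mm wide, 20 mm high; loose, lying flat on the worktop to the robot's right. Origin: centre of its underside; its y axis runs along its length, x across its width, z up. Pick it across its width.
- offcut_85: Third longest offcut of wood, a flat broad piece, 85 mm long, 45 mm wide, 18 mm high; loose, lying flat on the worktop to the robot's right. Origin: centre of its underside; its y axis runs along its length, x across its width, z up. Pick it across its width.
- offcut_60: Shortest offcut of wood, a stubby square bar, 60 mm long, 28 mm wide, 28 mm high; loose, lying flat on the worktop to the robot's right. Origin: centre of its underside; its y axis runs along its length, x across its width, z up. Pick it across its width.
- mark_0: The first (leftmost seen from the robot) of four equal flat dark cross marks in a row on the sorting board, 80 mm apart: a 150 mm line with a 30 mm cross line at its middle. Origin: middle of the cross, on the board's top, 12 mm above the worktop; x along the 150 mm line to the back rail, y along the row from mark_3 to mark_0, z up. The board: fixed, grey, 170 by 330 mm, turned up to 0.25 rad.
- mark_1: The second of four equal flat dark cross marks in a row on the sorting board, 80 mm apart: a 150 mm line with a 30 mm cross line at its middle. Origin: middle of the cross, on the board's top, 12 mm above the worktop; x along the 150 mm line to the back rail, y along the row from mark_3 to mark_0, z up. The rail is 20 mm wide, 30 mm high over the worktop, 85 mm from the crosses.
- mark_2: The third of four equal flat dark cross marks in a row on the sorting board, 80 mm apart: a 150 mm line with a 30 mm cross line at its middle. Origin: middle of the cross, on the board's top, 12 mm above the worktop; x along the 150 mm line to the back rail, y along the row from mark_3 to mark_0, z up.
- mark_3: The fourth (rightmost) of four equal flat dark cross marks in a row on the sorting board, 80 mm apart: a 150 mm line with a 30 mm cross line at its middle. Origin: middle of the cross, on the board's top, 12 mm above the worktop; x along the 150 mm line to the back rail, y along the row from mark_3 to mark_0, z up.
- end_knob: Round black knob, 28 mm across, 38 mm high, fixed upright on the back rail at one end, 25 mm beyond the first or the last mark along the row and 95 mm behind it; it shows the end for the longest offcut. The rail's other end is bare. Origin: centre of its underside, on the rail's top.
- wax_tin: Round green tin with a pale base, 68 mm across, 24 mm high, loose, standing close to the offcuts; it is to stay there. Origin: centre of its underside, z up. (The broad brown sanding block, 62 x 111 x 31 mm, farther back at the right is fixed and not one of the offcuts.)
Mind the look-alikes: they are no part of the job. What is shaped like the offcut_60 but red or turquoise is not meant. What is shaped like the offcut_85 but blue or purple is not meant.

How it is judged:
At the end, for the whole second after the job is handed in: From the knob's end the 130, 106, 85 and 60 mm offcuts lie on the marks in turn, centre within 12 mm of the cross, length within 0.18 rad of the long line, flat on the board (under 6 mm off it, tilt under 0.12 rad), let go, at rest; the wax tin is upright, within 20 mm of its start (((y of end_knob in the frame of mark_0 above 0 m and horizontal distance between offcut_130 and mark_0 below 0.012 m and horizontal distance between offcut_106 and mark_1 below 0.012 m and horizontal distance between offcut_85 and mark_2 below 0.012 m and horizontal distance between offcut_60 and mark_3 below 0.012 m) or (y of end_knob in the frame of mark_0 below 0 m and horizontal distance between offcut_130 and mark_3 below 0.012 m and horizontal distance between offcut_106 and mark_2 below 0.012 m and horizontal distance between offcut_85 and mark_1 below 0.012 m and horizontal distance between offcut_60 and mark_0 below 0.012 m)) and angle between the y axis of each of offcut_130, offcut_106, offcut_85, offcut_60 and the x axis of mark_0, either way round below 0.18 rad and z of each of offcut_130, offcut_106, offcut_85, offcut_60 in the frame of mark_0 below 0.006 m and angle between each of offcut_130, offcut_106, offcut_85, offcut_60's own z axis and vertical below 0.12 rad and linear speed of each of offcut_130, offcut_106, offcut_85, offcut_60 below 0.02 m/s and distance of wax_tin from where it was at the start of the episode below 0.02 m and angle between wax_tin's own z axis and vertical below 0.2 rad); the robot touches nothing.
It also fails if it takes over 104 s, if anything falls off the work surface, if the arm or the gripper's body presses on something with over 40 N, if the wrist force passes 120 N, or if a joint passes its speed limit or range.

### The arm

A 6-joint arm with a two-finger parallel gripper is mounted at the origin on a cart in front of the work surface, level with it; the furniture and walls round the work are solid. World frame = base frame: x ahead of the robot, y to its left, z up, the work surface at z = 0. Lengths are in m, angles in rad, forces in N, time in s.
With the tool pointing down it reaches from about 0.425 to 0.95 m from the base axis. Payload 3.5 kg.
Tool frame: the origin (TCP) lies at the very end of the fingers, on their centre line; the grasp point (between the pads) lies ctrl.pinch_z behind it (ctrl.pinch_z is the distance from the TCP to the grasp point, in m); z points along the fingers, y is the line along which they close (so a half turn about z gives the same grasp; the last joint's range is limited). The gripper opens to 85 mm and grips with 20 to 120 N. Pads are 22 mm wide; open, the fingers measure 114 mm over their backs; the gripper's body (76 mm by 85 mm) begins 54 mm behind the grasp point. The pads swing forward as they close: fully open they stand 13 mm farther back than shut.
Start: joints at [1.078, 0.286, 1.577, -0, 1.279, -0.15], TCP at [0.227, 0.636, 0.231] pointing down, gripper open.
Joint ranges: [-2.77, 2.77], [-0.9, 2.22], [0.21, 2.48], [-1.53, 4.67], [0.24, 2.81], [-2.84, 2.84]. Speed limits (rad/s): [2.79, 2.79, 3.14, 3.14, 3.14, 3.14].

### API

Orientations are given as a unit quaternion [x, y, z, w].
In Python, from plant import ctrl gives the robot as it stands.
- The arm moves only by the tool run_rows, called after "Emit:" as name(argument=value, ...), one argument or row to a line, values as JSON. Schema: {"type":"object","properties":{"motion":{"type":"array","items":{"type":"object","properties":{"dx":{"type":"number"},"dy":{"type":"number"},"dz":{"type":"number"},"wx":{"type":"number"},"wy":{"type":"number"},"wz":{"type":"number"},"finger_gap":{"type":"number"}},"additionalProperties":false,"required":["finger_gap"]},"minItems":1,"maxItems":10},"clamp_n":{"type":"number"},"only":{"type":"string"},"quiet":{"type":"boolean"},"lines":{"type":"string"}},"required":["motion"],"additionalProperties":false}. motion is a list of rows, 1 to 10 of them, each an object with the fields dx, dy, dz (the shift in shares of 0.8 m (1.0 is 0.8 m)), wx, wy, wz (a rotation vector in parts of the range, where 1.0 means 2 rad), finger_gap (the opening from 0.0 (shut) to 1.0 (fully open)); a field left out counts as zero (the opening has to be given); each row is the pose to reach, as a shift and turn from the pose commanded when the call began, along the tool's axes at that moment; what a row does not reach only later rows make up. A row lasts 1/8 s, in which the tool goes at most 0.0625 m and 0.188 rad, less where a joint would pass 70% of its speed; a pose out of reach is approached as far as the arm can. The fingers move at their own pace and stop on an object; clamp_n is the grip in N (left out, the last holds). Time passes only in rows, so rows that do not move let the fingers close. The tool returns the time, the measured TCP pose, the force, the opening and the grip force at its end. only (a regular expression) keeps the lines of the reply that match it, lines (a string "A,B") keeps lines A to B, and quiet returns only ok. A shift or turn number past 1, either way, is cut back to 1. Input that does not fit is refused with a message, and nothing moves.
- ctrl.get_state(): the state, without advancing time (a new reading comes with each control period).
- ctrl.read_camera(name): name is "side" or "top" or "wrist"; returns a dict with "pixels" (384x512x3 uint8, red, green, blue), "camera_matrix" (3x3 intrinsics, pixels), "xyz" and "orientation" of the camera in the world. Camera axes: x right, y down, z forward; pixel columns grow to the right and rows downward; lengths in m; the calibration is good to about 2 mm. A picture is of the moment at which its call begins. There is no depth.
- ctrl.sign_off(): hands the job in; it is judged then, once.
Trained networks look in the newest picture that a camera, given by its name, has taken for a name from the list of things; names that differ only in an ending like _2 or _b are one class to them, and where a whole thing is asked for, a point or a joint stands for the part that bears it (a point fixed in the world has none). Each returns a list of dicts, best first, with "conf" (0 to 1); they miss things now and then, are a little off and sometimes report something else, mostly with a low value. They report only what shows in the picture. A call takes as long as a camera call. They do not tell look-alikes from the thing itself.
- ctrl.recognise(camera, thing): "position" ([x, y, z] in m, in world coordinates, good to about 4 mm: the middle of the surface that is visible of it).
- ctrl.masks_of(camera, thing): "region" (384x512 bool, what is visible of it).
- ctrl.mark_of(camera, thing): "position" ([x, y, z] in m, in world coordinates, good to about 4 mm: a listed point, or the origin of a listed thing).
The state is a dict: "time": time; "qpos": joint angles; "dq": joint speeds; "joint_efforts": joint torques, N m; "eef_pos": TCP position; "tcp_rot": TCP orientation; "contact_force": force on the tool from outside, world axes, zero at the start; "wrist_torque": the same for the moment, N m; "opening": opening from 0.0 (shut) to 1.0 (fully open); "finger_force": force on a finger pad.
Only numpy, scipy, OpenCV 4.12 (cv2) and the standard library are available. Lean on these libraries where they do the work, as an engineer would, in place of code of your own. Each camera call takes 0.05 s, during which the arm holds its last target. There are 200 camera calls.

## Working session

There is one attempt and no reset: what is moved stays moved. The work goes in short steps, Python scripts to look and compute and a tool call to move; the robot and the scene stay as the last step left them, time stands still between calls to the robot, and variables do not carry over. Pictures are saved under pics/ and viewed, at most 14 in all, crops included, and the job is handed in when it is done.

```bash
ls; mkdir -p pics
```

Run:
```python
from plant import ctrl
import cv2
print(ctrl.get_state(), ctrl.pinch_z)
for n in ["top","side"]:
    c=ctrl.read_camera(n); cv2.imwrite(f"pics/{n}0.png",cv2.resize(c["pixels"][:,:,::-1],(800,600),interpolation=cv2.INTER_CUBIC))
    print(n,c["camera_matrix"],c["xyz"],c["orientation"])
    for t in "offcut_130 offcut_106 offcut_85 offcut_60 mark_0 mark_1 mark_2 mark_3 end_knob wax_tin".split():
        print(t,[(round(d["conf"],2),[round(float(v),3) for v in d["position"]]) for d in ctrl.mark_of(n,t)][:5])
```

```text
pics
{'time': 0.0, 'qpos': array([ 1.07798196e+00,  2.87206114e-01,  1.57818231e+00,  4.23189727e-06,
        1.27858568e+00, -1.50004935e-01]), 'dq': array([ 2.13022025e-04, -4.68129478e-04,  7.91696377e-05,  4.04024610e-04,
       -2.35228149e-03,  1.33697549e-03]), 'joint_efforts': array([-1.18831595e-03, -4.05965567e+01, -2.92631668e+01, -1.72276937e-04,
        5.70354328e-03,  6.88781768e-06]), 'eef_pos': array([0.22655115, 0.63514919, 0.22991733]), 'tcp_rot': array([ 1.70567128e-01,  9.85345339e-01, -1.12911282e-03, -3.78078146e-04]), 'contact_force': array([-0.28106115, -0.41453091,  0.05981415]), 'wrist_torque': array([ 0.00379331,  0.03192532, -0.01790156]), 'finger_force': 0.0, 'opening': 1.0032837950991234} 0.0187
top [[484.33746033   0.         259.43158865]
 [  0.         484.33746033 187.48597295]
 [  0.           0.           1.        ]] [ 0.05097249 -0.30790785  1.53183591] [ 0.8359118  -0.52396024  0.089517   -0.13676201]
offcut_130 [(0.87, [0.657, -0.21, 0.003]), (0.8, [0.312, -0.379, -0.004]), (0.77, [0.32, 0.145, -0.002]), (0.75, [0.481, -0.27, 0.002]), (0.75, [
[... 1930 characters left out ...]
 0.002]), (0.79, [0.588, -0.378, 0.001]), (0.75, [0.517, -0.123, 0.003]), (0.73, [0.653, -0.206, -0.001])]
mark_0 [(0.59, [0.501, 0.28, 0.012]), (0.54, [0.51, 0.359, 0.015]), (0.53, [0.493, 0.118, 0.01]), (0.38, [0.497, 0.194, 0.01])]
mark_1 [(0.59, [0.501, 0.28, 0.012]), (0.54, [0.51, 0.359, 0.015]), (0.53, [0.493, 0.118, 0.01]), (0.38, [0.497, 0.194, 0.01])]
mark_2 [(0.59, [0.501, 0.28, 0.012]), (0.54, [0.51, 0.359, 0.015]), (0.53, [0.493, 0.118, 0.01]), (0.38, [0.497, 0.194, 0.01])]
mark_3 [(0.59, [0.501, 0.28, 0.012]), (0.54, [0.51, 0.359, 0.015]), (0.53, [0.493, 0.118, 0.01]), (0.38, [0.497, 0.194, 0.01])]
end_knob [(0.46, [0.592, 0.085, 0.029])]
wax_tin [(0.84, [0.434, -0.375, 0.004])]
```

View pics/top0.png

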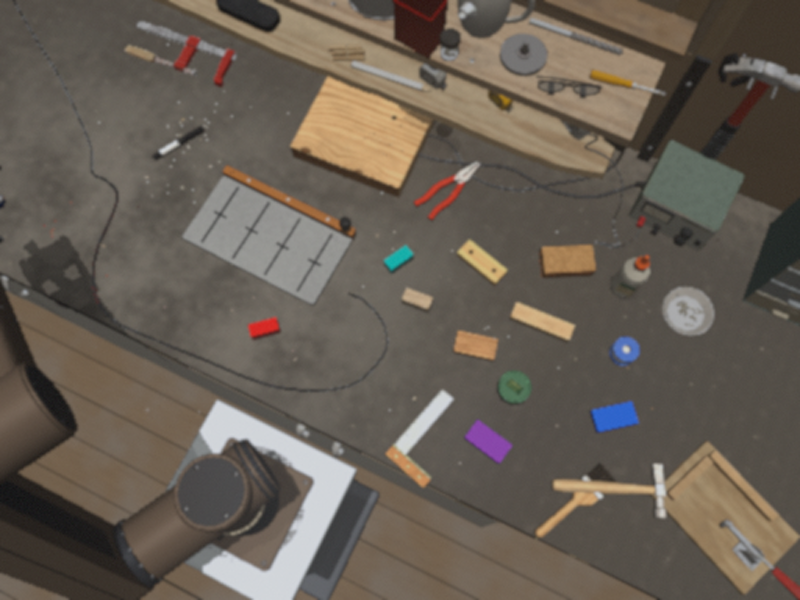

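View pics/side0.png

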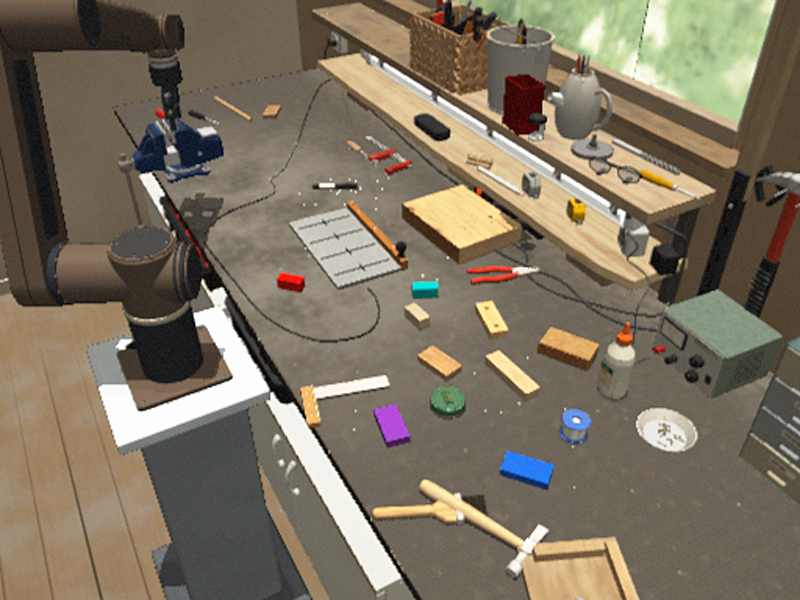

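Create h.py:
```python
import numpy as np, cv2, json
from scipy.spatial.transform import Rotation as R
from scipy.optimize import minimize
from plant import ctrl
DIM={"offcut_130":(.035,.130,.022),"offcut_106":(.040,.106,.020),"offcut_85":(.045,.085,.018),"offcut_60":(.028,.060,.028)}
def project(c,P):
    p=(np.asarray(P)-c["xyz"])@R.from_quat(c["orientation"]).as_matrix()
    return p[:,:2]/p[:,2:]@np.diag([c["camera_matrix"][0,0],c["camera_matrix"][1,1]])+c["camera_matrix"][:2,2]
def box(p,d,z0=0):
    a=np.array([[x,y,z] for x in(-.5,.5) for y in(-.5,.5) for z in(0,1)])*d
    return R.from_euler("z",p[2]).apply(a)+[p[0],p[1],z0]
def fit(obs,d,p0,z0=0):
    """obs: list of (camera, mask); pose x,y,yaw of the box by silhouette IoU (soft, 4x supersampled)"""
    up=[(c,cv2.resize(m.astype(np.float32),None,fx=4,fy=4,interpolation=cv2.INTER_LINEAR)>.5) for c,m in obs]
    def cost(p):
        s=0
        for c,m in up:
            uv=(project(c,box(p,d,z0))+.5)*4-.5
            h=cv2.convexHull((uv*16).round().astype(np.int32))
            r=np.zeros(m.shape,np.uint8); cv2.fillConvexPoly(r,h,1,shift=4)
            r=r>0; s+=1-(r&m).sum()/max((r|m).sum(),1)
        return s/len(up)
    best=None
    for a in np.arange(0,np.pi,np.pi/8):
        s=minimize(cost,[*p0,a],method="Nelder-Mead",options=dict(initial_simplex=[[*p0,a],[p0[0]+.01,p0[1],a],[p0[0],p0[1]+.01,a],[*p0,a+.25]],xatol=1e-4,fatol=1e-4))
        if best is None or s.fun<best.fun: best=s
    return best.x,1-best.fun
def goto(x,y,z,ywid):
    """tool-axis shift and turn from the present pose to (x,y,z), tool down, closing line at world angle ywid"""
    s=ctrl.get_state(); r=R.from_quat(s["tcp_rot"])
    d=r.inv().apply(np.array([x,y,z])-s["eef_pos"])
    ty=r.apply([0,1,0]); cur=np.arctan2(ty[1],ty[0])
    dy=(ywid-cur+np.pi/2)%np.pi-np.pi/2
    c,si=np.cos(cur+dy),np.sin(cur+dy)
    T=np.column_stack([[-si*-1*-1,c,0],[c,si,0],[0,0,-1]])
    if np.linalg.det(T)<0: T[:,0]*=-1
    rv=(r.inv()*R.from_matrix(T)).as_rotvec()
    print("d",d.round(4),"rv",rv.round(3),"q",s["qpos"].round(2))
```

Run:
```python
from h import *
C={n:ctrl.read_camera(n) for n in("top","side")}
G={"offcut_130":(.588,-.378),"offcut_106":(.655,-.208),"offcut_85":(.481,-.27),"offcut_60":(.514,-.121)}
out={}
for t,g in G.items():
    obs=[]
    for n in C:
        ms=[m["region"] for u in DIM for m in ctrl.masks_of(n,u)]
        e=project(C[n],[[*g,.02]])[0]
        ms=[(np.hypot(*(np.argwhere(m)[:,::-1].mean(0)-e)),m) for m in ms if m.any()]
        dm=min(ms,key=lambda q:q[0])
        if dm[0]<12: obs.append((C[n],dm[1]))
    for o in obs+[None]:
        p,i=fit(obs if o is None else [o],DIM[t],g); print(t,len(obs),p.round(4),round(i,3))
    out[t]=p.tolist()
M=[]
for n in C:
    for k in range(3):
        if k: ctrl.read_camera(n)
        for d in ctrl.mark_of(n,"mark_0"): M.append(d["position"])
M=np.array(M); idx=np.round((.357-M[:,1])/.08)
def cost(q): 
    P=np.array([q[0],q[1]])+np.outer(.12-.08*idx,[-np.sin(q[2]),np.cos(q[2])]); return np.abs(P-M[:,:2]).sum()
q=minimize(cost,[.5,.237,-.05],method="Nelder-Mead",options=dict(xatol=1e-5,fatol=1e-6)).x
print("board",q,len(M),cost(q)/len(M)/2)
for i in range(4): out[f"mark_{i}"]=[q[0]-(.12-.08*i)*np.sin(q[2]),q[1]+(.12-.08*i)*np.cos(q[2]),q[2]]; print(i,np.round(out[f"mark_{i}"],4),M[idx==i].mean(0).round(4))
json.dump(out,open("p.json","w"))
# overlay crops
for n in C:
    im=cv2.resize(C[n]["pixels"][:,:,::-1],None,fx=4,fy=4,interpolation=cv2.INTER_CUBIC)
    for t in DIM: cv2.polylines(im,[cv2.convexHull(((project(C[n],box(out[t],DIM[t]))+.5)*4).astype(np.int32))],1,(0,0,255),1)
    for i in range(4):
        a=np.array(out[f"mark_{i}"]);u=np.array([np.cos(a[2]),np.sin(a[2]),0]);v=np.array([-u[1],u[0],0]);o=np.array([a[0],a[1],.012])
        for s,e in((o-u*.075,o+u*.075),(o-v*.015,o+v*.015)):
            z=((project(C[n],[s,e])+.5)*4).astype(int); cv2.line(im,z[0],z[1],(0,255,0),1)
    P=np.vstack([project(C[n],[[*out[k][:2],0] ]) for k in out])*4
    lo=np.maximum(P.min(0)-70,0).astype(int);hi=(P.max(0)+70).astype(int); cr=im[lo[1]:hi[1],lo[0]:hi[0]]
    f=min(800/cr.shape[1],600/cr.shape[0]); cv2.imwrite(f"pics/ov_{n}.png",cv2.resize(cr,None,fx=f,fy=f,interpolation=cv2.INTER_AREA))
```

```text
offcut_130 2 [ 0.589  -0.3754  0.0397] 0.897
offcut_130 2 [ 0.5859 -0.3726  0.0467] 0.911
offcut_130 2 [ 0.5873 -0.3743  0.0368] 0.884
offcut_106 2 [ 0.6576 -0.2085  2.84  ] 0.92
offcut_106 2 [ 0.6546 -0.2041 -0.2928] 0.949
offcut_106 2 [ 0.6556 -0.2067  2.8706] 0.888
offcut_85 2 [ 0.4817 -0.2707  3.3755] 0.942
offcut_85 2 [ 0.4792 -0.2689  0.2311] 0.939
offcut_85 2 [ 0.4805 -0.2696  0.2417] 0.923
offcut_60 2 [ 0.5171 -0.1194  0.1006] 0.889
offcut_60 2 [ 0.5142 -0.1181  0.0218] 0.919
offcut_60 2 [ 0.516  -0.1181  0.081 ] 0.884
board [ 0.50132495  0.23735357 -0.04939443] 23 0.0018164670788604937
0 [ 0.5072  0.3572 -0.0494] [0.5056 0.3565 0.0133]
1 [ 0.5033  0.2773 -0.0494] [0.5027 0.2784 0.0136]
2 [ 0.4993  0.1974 -0.0494] [0.5014 0.1945 0.0114]
3 [ 0.4954  0.1175 -0.0494] [0.4946 0.118  0.0113]
```

View pics/ov_top.png

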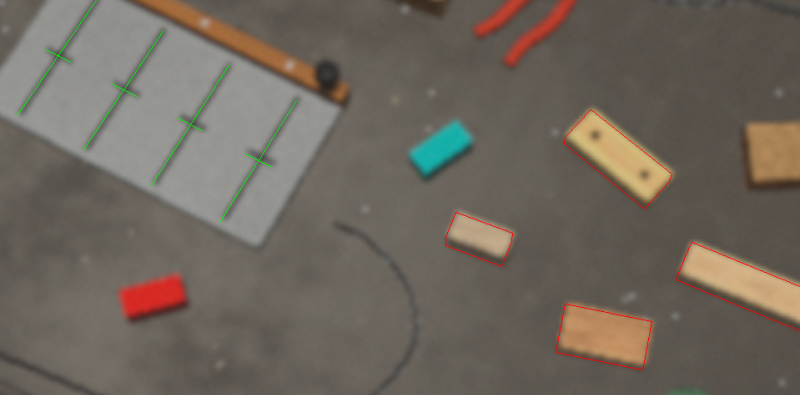

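View pics/ov_side.png

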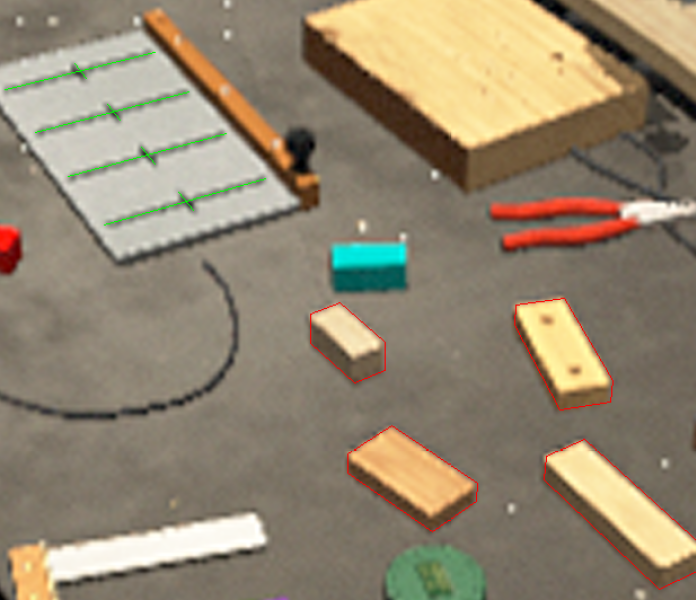

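Run:
```python
from h import *
o=json.load(open("p.json"))
goto(*o["offcut_130"][:2],.12,o["offcut_130"][2])
```

```text
d [-0.679  -0.8301  0.1113] rv [-0.    -0.     1.191] q [ 1.08  0.29  1.58  0.    1.28 -0.15]
```

Run:
```python
from h import *
o=json.load(open("p.json"))
goto(*o["offcut_106"][:2],.12,o["offcut_106"][2])
```

```text
d [-0.6869 -0.6493  0.1113] rv [-0.    -0.     1.499] q [ 1.08  0.29  1.58  0.    1.28 -0.15]
```

Careful with the scale: shifts go in shares of 0.8 m and turns go in shares of 2 rad. That gives: -0.67 m is -0.8375, -0.65 m is -0.8125, 1.499 rad is 0.7495.

Emit:
run_rows(
  motion=[
    {"dx":-0.8375,"dy":-0.8125,"dz":0.0875,"wz":0.7495,"finger_gap":0.9},
    {"dx":-0.8375,"dy":-0.8125,"dz":0.0875,"wz":0.7495,"finger_gap":0.9},
    {"dx":-0.8375,"dy":-0.8125,"dz":0.0875,"wz":0.7495,"finger_gap":0.9},
    {"dx":-0.8375,"dy":-0.8125,"dz":0.0875,"wz":0.7495,"finger_gap":0.9},
    {"dx":-0.8375,"dy":-0.8125,"dz":0.0875,"wz":0.7495,"finger_gap":0.9},
    {"dx":-0.8375,"dy":-0.8125,"dz":0.0875,"wz":0.7495,"finger_gap":0.9},
    {"dx":-0.8375,"dy":-0.8125,"dz":0.0875,"wz":0.7495,"finger_gap":0.9},
    {"dx":-0.8375,"dy":-0.8125,"dz":0.0875,"wz":0.7495,"finger_gap":0.9},
    {"dx":-0.8375,"dy":-0.8125,"dz":0.0875,"wz":0.7495,"finger_gap":0.9},
    {"dx":-0.8375,"dy":-0.8125,"dz":0.0875,"wz":0.7495,"finger_gap":0.9},
  ],
  clamp_n=60,
)

```text
time: 4.55
eef_pos: [0.5031, 0.0747, 0.185]
tcp_rot: [0.796, 0.605, 0.001, 0.0]
contact_force: [0.6, -0.1, -0.9]
opening: 0.899
finger_force: 0.0
```

Run:
```python
from h import *
o=json.load(open("p.json"))
goto(*o["offcut_106"][:2],.08,o["offcut_106"][2])
```

```text
d [-0.2303  0.2222  0.1051] rv [ 0.001 -0.    -0.   ] q [-0.05 -0.04  2.02  0.    1.16  0.22]
```

To row units: -0.23 m is -0.2875, 0.222 m is 0.2775.

Emit:
run_rows(
  motion=[
    {"dx":-0.2875,"dy":0.2775,"dz":0.0875,"finger_gap":0.9},
    {"dx":-0.2875,"dy":0.2775,"dz":0.0875,"finger_gap":0.9},
    {"dx":-0.2875,"dy":0.2775,"dz":0.0875,"finger_gap":0.9},
    {"dx":-0.2875,"dy":0.2775,"dz":0.0875,"finger_gap":0.9},
    {"dx":-0.2875,"dy":0.2775,"dz":0.1313,"finger_gap":0.9},
    {"dx":-0.2875,"dy":0.2775,"dz":0.1313,"finger_gap":0.9},
    {"dx":-0.2875,"dy":0.2775,"dz":0.1313,"finger_gap":0.9},
    {"dx":-0.2875,"dy":0.2775,"dz":0.1313,"finger_gap":0.9},
  ],
)

```text
time: 5.55
eef_pos: [0.6546, -0.2037, 0.0802]
tcp_rot: [0.796, 0.605, 0.0, 0.0]
contact_force: [-0.4, 1.1, 0.6]
opening: 0.9
finger_force: 0.0
```

Run:
```python
from h import *
o=json.load(open("p.json"))
c=ctrl.read_camera("wrist"); cv2.imwrite("pics/w1.png",c["pixels"][:,:,::-1])
g=o["offcut_106"]
ms=[m for m in ctrl.masks_of("wrist","offcut_106")]
for m in ms:
    if m["region"].sum()>500:
        p,i=fit([(c,m["region"])],DIM["offcut_106"],g[:2]); print(m["conf"],p.round(4),round(i,3))
goto(*o["offcut_106"][:2],.003,o["offcut_106"][2])
```

```text
0.9 [ 0.6556 -0.2067  0.    ] 0.0
0.88 [ 0.6556 -0.2067  0.    ] 0.0
0.58 [ 0.6534 -0.2077  2.8672] 0.977
d [-0.003   0.0013  0.0781] rv [0.002 0.    0.001] q [-0.45  0.46  1.65  0.    1.04 -0.18]
```

View pics/w1.png

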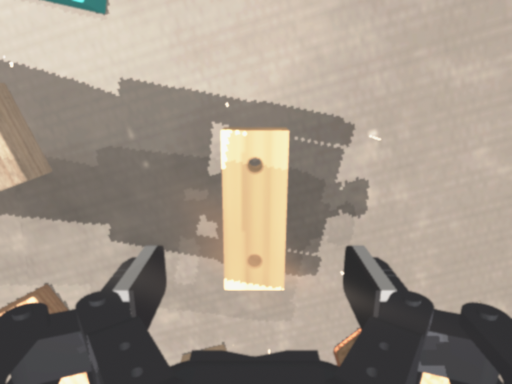

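To row units: 0.077 m is 0.0963, -0.003 m is -0.0038.

Emit:
run_rows(
  motion=[
    {"dx":-0.0038,"dy":0.0025,"dz":0.0625,"finger_gap":0.9},
    {"dx":-0.0038,"dy":0.0025,"dz":0.0963,"finger_gap":0.9},
    {"dx":-0.0038,"dy":0.0025,"dz":0.0963,"finger_gap":0.9},
    {"dx":-0.0038,"dy":0.0025,"dz":0.0963,"finger_gap":0.0},
    {"dx":-0.0038,"dy":0.0025,"dz":0.0963,"finger_gap":0.0},
    {"dx":-0.0038,"dy":0.0025,"dz":0.0963,"finger_gap":0.0},
    {"dx":-0.0038,"dy":0.0025,"dz":0.0963,"finger_gap":0.0},
  ],
  clamp_n=60,
)

```text
time: 6.52
eef_pos: [0.6576, -0.2085, 0.0056]
tcp_rot: [0.796, 0.605, 0.001, 0.002]
contact_force: [0.7, 0.0, 5.8]
opening: 0.449
finger_force: 62.7
```

Emit:
run_rows(
  motion=[
    {"dz":-0.0625,"finger_gap":0.0},
    {"dz":-0.1125,"finger_gap":0.0},
    {"dz":-0.1125,"finger_gap":0.0},
  ],
)

```text
time: 6.9
eef_pos: [0.6586, -0.2092, 0.0981]
tcp_rot: [0.796, 0.605, 0.002, 0.004]
contact_force: [0.4, -0.4, -1.6]
opening: 0.449
finger_force: 62.0
```

Run:
```python
from h import *
o=json.load(open("p.json"))
m=o["mark_2"]
goto(*m[:2],.09,m[2]+np.pi/2)
```

```text
d [ 0.3491 -0.2624  0.005 ] rv [ 0.009 -0.005  1.349] q [-0.45  0.44  1.63 -0.    1.06 -0.18]
```

To row units: 0.349 m is 0.4363, -0.262 m is -0.3275, 1.349 rad is 0.6745.

Emit:
run_rows(
  motion=[
    {"dx":0.4363,"dy":-0.3275,"wx":0.0045,"wy":-0.0025,"wz":0.6745,"finger_gap":0},
    {"dx":0.4363,"dy":-0.3275,"wx":0.0045,"wy":-0.0025,"wz":0.6745,"finger_gap":0},
    {"dx":0.4363,"dy":-0.3275,"wx":0.0045,"wy":-0.0025,"wz":0.6745,"finger_gap":0},
    {"dx":0.4363,"dy":-0.3275,"wx":0.0045,"wy":-0.0025,"wz":0.6745,"finger_gap":0},
    {"dx":0.4363,"dy":-0.3275,"wx":0.0045,"wy":-0.0025,"wz":0.6745,"finger_gap":0},
    {"dx":0.4363,"dy":-0.3275,"wx":0.0045,"wy":-0.0025,"wz":0.6745,"finger_gap":0},
    {"dx":0.4363,"dy":-0.3275,"wx":0.0045,"wy":-0.0025,"wz":0.6745,"finger_gap":0},
    {"dx":0.4363,"dy":-0.3275,"wx":0.0045,"wy":-0.0025,"wz":0.6745,"finger_gap":0},
    {"dx":0.4363,"dy":-0.3275,"wx":0.0045,"wy":-0.0025,"wz":0.6745,"finger_gap":0},
    {"dx":0.4363,"dy":-0.3275,"wx":0.0045,"wy":-0.0025,"wz":0.6745,"finger_gap":0},
  ],
)

```text
time: 8.15
eef_pos: [0.4966, 0.1979, 0.0919]
tcp_rot: [1.0, -0.024, -0.005, -0.002]
contact_force: [-0.4, 0.4, -1.0]
opening: 0.454
finger_force: 62.0
```

Run:
```python
from h import *
o=json.load(open("p.json"))
m=o["mark_2"]
c=ctrl.read_camera("wrist"); cv2.imwrite("pics/w2.png",c["pixels"][:,:,::-1])
print([(round(d["conf"],2),np.round(d["position"],4)) for d in ctrl.mark_of("wrist","mark_2")])
goto(*m[:2],.0185,m[2]+np.pi/2)
```

```text
[(0.84, array([0.5125, 0.3608, 0.0171])), (0.64, array([0.5023, 0.2794, 0.012 ])), (0.62, array([0.4989, 0.116 , 0.0108])), (0.56, array([0.4992, 0.2022, 0.0134]))]
d [0.0031 0.0004 0.0737] rv [-0.003  0.009 -0.001] q [0.19 0.14 2.02 0.01 0.99 1.8 ]
```

View pics/w2.png

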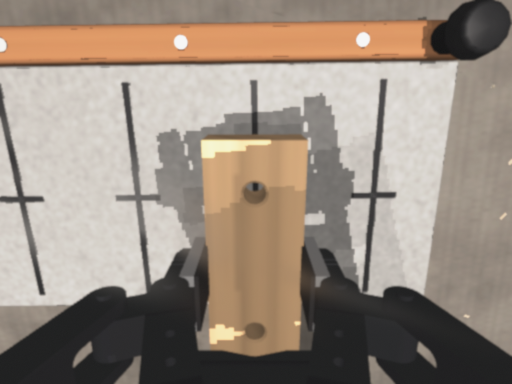

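Add to h.py:
```python
def ground(c,uv,z):
    K=c["camera_matrix"]; r=R.from_quat(c["orientation"]).as_matrix()
    d=(np.column_stack([np.asarray(uv,float),np.ones(len(uv))])@np.linalg.inv(K).T)@r.T
    return np.array(c["xyz"])+d*((z-c["xyz"][2])/d[:,2])[:,None]
```

Run:
```python
from h import *
c=ctrl.read_camera("wrist")
o=json.load(open("p.json"))
g=ground(c,[(374,195),(138,198),(384,80),(366,290),(126,84),(147,290),(254,82)],.012)
print(g.round(4)); print([np.round(o[f"mark_{i}"],4) for i in (3,1)])
```

```text
[[0.4962 0.115  0.012 ]
 [0.5019 0.2766 0.012 ]
 [0.5707 0.1125 0.012 ]
 [0.4221 0.1172 0.012 ]
 [0.5764 0.273  0.012 ]
 [0.4299 0.2805 0.012 ]
 [0.5736 0.1932 0.012 ]]
[array([ 0.4954,  0.1175, -0.0494]), array([ 0.5033,  0.2773, -0.0494])]
```

To row units: 0.074 m is 0.0925, 0.003 m is 0.0038, 0.009 rad is 0.0045.

Emit:
run_rows(
  motion=[
    {"dx":0.0038,"dy":-0.0013,"dz":0.05,"wx":-0.0015,"wy":0.0045,"finger_gap":0},
    {"dx":0.0038,"dy":-0.0013,"dz":0.0813,"wx":-0.0015,"wy":0.0045,"finger_gap":0},
    {"dx":0.0038,"dy":-0.0013,"dz":0.0925,"wx":-0.0015,"wy":0.0045,"finger_gap":0},
    {"dx":0.0038,"dy":-0.0013,"dz":0.0925,"wx":-0.0015,"wy":0.0045,"finger_gap":0},
    {"dx":0.0038,"dy":-0.0013,"dz":0.0925,"wx":-0.0015,"wy":0.0045,"finger_gap":0.6},
    {"dx":0.0038,"dy":-0.0013,"dz":0.0925,"wx":-0.0015,"wy":0.0045,"finger_gap":0.65},
    {"dx":0.0038,"dy":-0.0013,"dz":0.0925,"wx":-0.0015,"wy":0.0045,"finger_gap":0.65},
  ],
)

```text
time: 9.18
eef_pos: [0.4994, 0.1998, 0.0189]
tcp_rot: [1.0, -0.025, 0.0, -0.0]
contact_force: [-0.2, 0.1, -0.4]
opening: 0.648
finger_force: 0.0
```

Emit:
run_rows(
  motion=[
    {"dz":-0.0625,"finger_gap":0.65},
    {"dz":-0.1125,"finger_gap":0.65},
    {"dz":-0.125,"finger_gap":0.9},
  ],
)

```text
time: 9.55
eef_pos: [0.5012, 0.2002, 0.1221]
tcp_rot: [1.0, -0.025, 0.003, -0.001]
contact_force: [-0.8, 0.2, 0.4]
opening: 0.841
finger_force: 0.0
```

Run:
```python
from h import *
o=json.load(open("p.json"))
m=o["offcut_85"]
goto(*m[:2],.09,m[2])
```

```text
d [0.0022 0.4703 0.0311] rv [-0.006 -0.004  1.28 ] q [0.19 0.1  2.   0.   1.03 1.81]
```

To row units: 0.47 m is 0.5875, 0.035 m is 0.0438, 1.28 rad is 0.64.

Emit:
run_rows(
  motion=[
    {"dx":0.0025,"dy":0.5875,"dz":0.025,"wz":0.64,"finger_gap":0.9},
    {"dx":0.0025,"dy":0.5875,"dz":0.025,"wz":0.64,"finger_gap":0.9},
    {"dx":0.0025,"dy":0.5875,"dz":0.025,"wz":0.64,"finger_gap":0.9},
    {"dx":0.0025,"dy":0.5875,"dz":0.025,"wz":0.64,"finger_gap":0.9},
    {"dx":0.0025,"dy":0.5875,"dz":0.025,"wz":0.64,"finger_gap":0.9},
    {"dx":0.0025,"dy":0.5875,"dz":0.025,"wz":0.64,"finger_gap":0.9},
    {"dx":0.0025,"dy":0.5875,"dz":0.025,"wz":0.64,"finger_gap":0.9},
    {"dx":0.0025,"dy":0.5875,"dz":0.0438,"wz":0.64,"finger_gap":0.9},
    {"dx":0.0025,"dy":0.5875,"dz":0.0438,"wz":0.64,"finger_gap":0.9},
    {"dx":0.0025,"dy":0.5875,"dz":0.0438,"wz":0.64,"finger_gap":0.9},
  ],
)

```text
time: 10.8
eef_pos: [0.4774, -0.2688, 0.0823]
tcp_rot: [0.787, -0.617, -0.001, -0.0]
contact_force: [-0.1, 0.1, -0.6]
opening: 0.9
finger_force: 0.0
```

Run:
```python
from h import *
o=json.load(open("p.json"))
c=ctrl.read_camera("wrist"); t="offcut_85"
g=o[t]
for m in ctrl.masks_of("wrist",t):
    if m["region"].sum()>1500:
        p,i=fit([(c,m["region"])],DIM[t],g[:2]); print(m["conf"],p.round(4),round(i,3))
        if i>.9: g=p
goto(*g[:2],.001,g[2])
```

```text
0.94 [ 0.4785 -0.27    0.2342] 0.984
0.73 [ 0.4785 -0.27    0.    ] 0.0
d [ 0.0016 -0.0001  0.0822] rv [-0.     0.001  0.009] q [-0.7   0.18  1.99  0.    0.96  2.2 ]
```

To row units: 0.08 m is 0.1, 0.05 m is 0.0625, 0.009 rad is 0.0045.

Emit:
run_rows(
  motion=[
    {"dx":0.0019,"dz":0.0625,"wz":0.0045,"finger_gap":0.9},
    {"dx":0.0019,"dz":0.1,"wz":0.0045,"finger_gap":0.9},
    {"dx":0.0019,"dz":0.1,"wz":0.0045,"finger_gap":0.9},
    {"dx":0.0019,"dz":0.1,"wz":0.0045,"finger_gap":0.0},
    {"dx":0.0019,"dz":0.1,"wz":0.0045,"finger_gap":0.0},
    {"dx":0.0019,"dz":0.1,"wz":0.0045,"finger_gap":0.0},
    {"dx":0.0019,"dz":0.1,"wz":0.0045,"finger_gap":0.0},
  ],
  clamp_n=60,
)

```text
time: 11.78
eef_pos: [0.4801, -0.2724, 0.0058]
tcp_rot: [0.784, -0.62, 0.002, -0.0]
contact_force: [-0.2, 1.6, 6.8]
opening: 0.509
finger_force: 62.6
```

Emit:
run_rows(
  motion=[
    {"dz":-0.0625,"finger_gap":0.0},
    {"dz":-0.1125,"finger_gap":0.0},
    {"dz":-0.1125,"finger_gap":0.0},
  ],
)

```text
time: 12.15
eef_pos: [0.4807, -0.2733, 0.0979]
tcp_rot: [0.784, -0.62, 0.005, -0.0]
contact_force: [0.8, 0.4, -0.1]
opening: 0.502
finger_force: 61.9
```

Run:
```python
from h import *
o=json.load(open("p.json"))
m=o["mark_1"]
goto(*m[:2],.09,m[2]+np.pi/2)
```

```text
d [-0.5306 -0.1488  0.0051] rv [-1.000e-03 -1.000e-02 -1.289e+00] q [-0.7   0.17  1.98  0.    0.98  2.21]
```

To row units: -0.53 m is -0.6625, -0.149 m is -0.1863, -1.289 rad is -0.6445.

Emit:
run_rows(
  motion=[
    {"dx":-0.6625,"dy":-0.1863,"wy":-0.005,"wz":-0.6445,"finger_gap":0},
    {"dx":-0.6625,"dy":-0.1863,"wy":-0.005,"wz":-0.6445,"finger_gap":0},
    {"dx":-0.6625,"dy":-0.1863,"wy":-0.005,"wz":-0.6445,"finger_gap":0},
    {"dx":-0.6625,"dy":-0.1863,"wy":-0.005,"wz":-0.6445,"finger_gap":0},
    {"dx":-0.6625,"dy":-0.1863,"wy":-0.005,"wz":-0.6445,"finger_gap":0},
    {"dx":-0.6625,"dy":-0.1863,"wy":-0.005,"wz":-0.6445,"finger_gap":0},
    {"dx":-0.6625,"dy":-0.1863,"wy":-0.005,"wz":-0.6445,"finger_gap":0},
    {"dx":-0.6625,"dy":-0.1863,"wy":-0.005,"wz":-0.6445,"finger_gap":0},
    {"dx":-0.6625,"dy":-0.1863,"wy":-0.005,"wz":-0.6445,"finger_gap":0},
    {"dx":-0.6625,"dy":-0.1863,"wy":-0.005,"wz":-0.6445,"finger_gap":0},
  ],
)

```text
time: 13.4
eef_pos: [0.4999, 0.2815, 0.0923]
tcp_rot: [1.0, -0.022, -0.004, -0.003]
contact_force: [0.2, -0.2, -0.4]
opening: 0.505
finger_force: 61.9
```

Run:
```python
from h import *
o=json.load(open("p.json"))
m=o["mark_1"]
goto(*m[:2],.0178,m[2]+np.pi/2)
```

```text
d [0.0042 0.0045 0.0745] rv [-0.006  0.009  0.005] q [0.33 0.22 1.93 0.01 1.   1.94]
```

To row units: 0.0745 m is 0.0931, 0.074 m is 0.0925, 0.009 rad is 0.0045.

Emit:
run_rows(
  motion=[
    {"dx":0.0038,"dy":0.0063,"dz":0.05,"wx":-0.003,"wy":0.0045,"wz":0.0025,"finger_gap":0},
    {"dx":0.0038,"dy":0.0063,"dz":0.0813,"wx":-0.003,"wy":0.0045,"wz":0.0025,"finger_gap":0},
    {"dx":0.0038,"dy":0.0063,"dz":0.0925,"wx":-0.003,"wy":0.0045,"wz":0.0025,"finger_gap":0},
    {"dx":0.0038,"dy":0.0063,"dz":0.0931,"wx":-0.003,"wy":0.0045,"wz":0.0025,"finger_gap":0},
    {"dx":0.0038,"dy":0.0063,"dz":0.0931,"wx":-0.003,"wy":0.0045,"wz":0.0025,"finger_gap":0.65},
    {"dx":0.0038,"dy":0.0063,"dz":0.0931,"wx":-0.003,"wy":0.0045,"wz":0.0025,"finger_gap":0.7},
    {"dx":0.0038,"dy":0.0063,"dz":0.0931,"wx":-0.003,"wy":0.0045,"wz":0.0025,"finger_gap":0.7},
  ],
)

```text
time: 14.28
eef_pos: [0.5036, 0.2741, 0.0194]
tcp_rot: [1.0, -0.027, 0.001, -0.0]
contact_force: [-0.2, 0.5, 0.9]
opening: 0.698
finger_force: 0.0
```

Emit:
run_rows(
  motion=[
    {"dz":-0.0625,"finger_gap":0.7},
    {"dz":-0.1125,"finger_gap":0.7},
    {"dz":-0.125,"finger_gap":0.9},
  ],
)

```text
time: 14.65
eef_pos: [0.5053, 0.2749, 0.1227]
tcp_rot: [1.0, -0.027, 0.004, -0.001]
contact_force: [-0.3, 1.1, 0.1]
opening: 0.885
finger_force: 0.0
```

Run:
```python
from h import *
o=json.load(open("p.json"))
m=o["offcut_60"]
goto(*m[:2],.09,m[2])
```

```text
d [0.0317 0.3919 0.0319] rv [-0.008 -0.005  1.436] q [ 0.32  0.18  1.92 -0.    1.04  1.95]
```

To row units: 0.392 m is 0.49, 0.035 m is 0.0438, 1.436 rad is 0.718.

Emit:
run_rows(
  motion=[
    {"dx":0.04,"dy":0.49,"dz":0.025,"wz":0.718,"finger_gap":0.65},
    {"dx":0.04,"dy":0.49,"dz":0.025,"wz":0.718,"finger_gap":0.65},
    {"dx":0.04,"dy":0.49,"dz":0.025,"wz":0.718,"finger_gap":0.65},
    {"dx":0.04,"dy":0.49,"dz":0.025,"wz":0.718,"finger_gap":0.65},
    {"dx":0.04,"dy":0.49,"dz":0.025,"wz":0.718,"finger_gap":0.65},
    {"dx":0.04,"dy":0.49,"dz":0.025,"wz":0.718,"finger_gap":0.65},
    {"dx":0.04,"dy":0.49,"dz":0.0438,"wz":0.718,"finger_gap":0.65},
    {"dx":0.04,"dy":0.49,"dz":0.0438,"wz":0.718,"finger_gap":0.65},
    {"dx":0.04,"dy":0.49,"dz":0.0438,"wz":0.718,"finger_gap":0.65},
    {"dx":0.04,"dy":0.49,"dz":0.0438,"wz":0.718,"finger_gap":0.65},
  ],
)

```text
time: 15.9
eef_pos: [0.5137, -0.1186, 0.0836]
tcp_rot: [0.736, -0.677, 0.0, -0.0]
contact_force: [-0.1, 0.5, 0.1]
opening: 0.649
finger_force: 0.0
```

Run:
```python
from h import *
o=json.load(open("p.json"))
c=ctrl.read_camera("wrist"); t="offcut_60"
g=o[t]
for m in ctrl.masks_of("wrist",t):
    if m["region"].sum()>1500:
        p,i=fit([(c,m["region"])],DIM[t],o[t][:2]); print(m["conf"],p.round(4),round(i,3))
        if i>.9: g=p
goto(*g[:2],.006,g[2])
```

```text
0.92 [ 0.5141 -0.1185  0.0814] 0.975
d [-0.0001 -0.      0.078 ] rv [-0.002 -0.     0.001] q [-0.42  0.14  2.05  0.    0.96  2.64]
```

To row units: 0.076 m is 0.095, 0.05 m is 0.0625.

Emit:
run_rows(
  motion=[
    {"dz":0.0625,"finger_gap":0.65},
    {"dz":0.095,"finger_gap":0.65},
    {"dz":0.095,"finger_gap":0.65},
    {"dz":0.095,"finger_gap":0.0},
    {"dz":0.095,"finger_gap":0.0},
    {"dz":0.095,"finger_gap":0.0},
    {"dz":0.095,"finger_gap":0.0},
  ],
  clamp_n=60,
)

```text
time: 16.88
eef_pos: [0.5158, -0.1197, 0.0101]
tcp_rot: [0.735, -0.678, 0.002, -0.001]
contact_force: [0.4, 1.4, 6.2]
opening: 0.311
finger_force: 61.9
```

Emit:
run_rows(
  motion=[
    {"dz":-0.0625,"finger_gap":0.0},
    {"dz":-0.1125,"finger_gap":0.0},
    {"dz":-0.1125,"finger_gap":0.0},
  ],
)

```text
time: 17.25
eef_pos: [0.5166, -0.1202, 0.1023]
tcp_rot: [0.735, -0.678, 0.005, -0.002]
contact_force: [-0.0, 0.1, -0.5]
opening: 0.309
finger_force: 61.1
```

Run:
```python
from h import *
o=json.load(open("p.json"))
m=o["mark_0"]
goto(*m[:2],.09,m[2]+np.pi/2)
```

```text
d [-0.4767 -0.029   0.0105] rv [-0.005 -0.01  -1.441] q [-0.42  0.11  2.04  0.    0.98  2.64]
```

To row units: -0.476 m is -0.595, -0.03 m is -0.0375, -1.441 rad is -0.7205.

Emit:
run_rows(
  motion=[
    {"dx":-0.595,"dy":-0.0375,"dz":0.0063,"wx":-0.0025,"wy":-0.005,"wz":-0.7205,"finger_gap":0},
    {"dx":-0.595,"dy":-0.0375,"dz":0.0063,"wx":-0.0025,"wy":-0.005,"wz":-0.7205,"finger_gap":0},
    {"dx":-0.595,"dy":-0.0375,"dz":0.0063,"wx":-0.0025,"wy":-0.005,"wz":-0.7205,"finger_gap":0},
    {"dx":-0.595,"dy":-0.0375,"dz":0.0063,"wx":-0.0025,"wy":-0.005,"wz":-0.7205,"finger_gap":0},
    {"dx":-0.595,"dy":-0.0375,"dz":0.0063,"wx":-0.0025,"wy":-0.005,"wz":-0.7205,"finger_gap":0},
    {"dx":-0.595,"dy":-0.0375,"dz":0.0063,"wx":-0.0025,"wy":-0.005,"wz":-0.7205,"finger_gap":0},
    {"dx":-0.595,"dy":-0.0375,"dz":0.0063,"wx":-0.0025,"wy":-0.005,"wz":-0.7205,"finger_gap":0},
    {"dx":-0.595,"dy":-0.0375,"dz":0.0063,"wx":-0.0025,"wy":-0.005,"wz":-0.7205,"finger_gap":0},
    {"dx":-0.595,"dy":-0.0375,"dz":0.0063,"wx":-0.0025,"wy":-0.005,"wz":-0.7205,"finger_gap":0},
    {"dx":-0.595,"dy":-0.0375,"dz":0.0063,"wx":-0.0025,"wy":-0.005,"wz":-0.7205,"finger_gap":0},
  ],
)

```text
time: 18.5
eef_pos: [0.5046, 0.357, 0.0915]
tcp_rot: [1.0, -0.025, -0.005, -0.001]
contact_force: [-0.2, 0.0, -0.9]
opening: 0.314
finger_force: 61.1
```

Run:
```python
from h import *
o=json.load(open("p.json"))
m=o["mark_0"]
goto(*m[:2],.0225,m[2]+np.pi/2)
```

```text
d [ 0.0033 -0.0003  0.069 ] rv [-0.001  0.011 -0.   ] q [0.45 0.31 1.81 0.01 1.02 2.07]
```

To row units: 0.0695 m is 0.0869, 0.06 m is 0.075, 0.011 rad is 0.0055.

Emit:
run_rows(
  motion=[
    {"dx":0.0038,"dz":0.05,"wy":0.0055,"finger_gap":0},
    {"dx":0.0038,"dz":0.075,"wy":0.0055,"finger_gap":0},
    {"dx":0.0038,"dz":0.0869,"wy":0.0055,"finger_gap":0},
    {"dx":0.0038,"dz":0.0869,"wy":0.0055,"finger_gap":0},
    {"dx":0.0038,"dz":0.0869,"wy":0.0055,"finger_gap":0.5},
    {"dx":0.0038,"dz":0.0869,"wy":0.0055,"finger_gap":0.55},
    {"dx":0.0038,"dz":0.0869,"wy":0.0055,"finger_gap":0.55},
  ],
)

```text
time: 19.38
eef_pos: [0.5082, 0.358, 0.024]
tcp_rot: [1.0, -0.025, 0.002, -0.002]
contact_force: [-0.2, -0.6, 0.5]
opening: 0.554
finger_force: 0.0
```

Emit:
run_rows(
  motion=[
    {"dz":-0.0625,"finger_gap":0.6},
    {"dz":-0.1125,"finger_gap":0.6},
    {"dz":-0.125,"finger_gap":0.8},
  ],
)

```text
time: 19.75
eef_pos: [0.5096, 0.3587, 0.1275]
tcp_rot: [1.0, -0.025, 0.004, -0.003]
contact_force: [0.3, 0.5, 0.0]
opening: 0.788
finger_force: 0.0
```

Run:
```python
from h import *
o=json.load(open("p.json"))
m=o["offcut_130"]
goto(*m[:2],.09,m[2])
```

```text
d [0.1132 0.7285 0.0341] rv [-0.012 -0.003  1.485] q [0.45 0.27 1.8  0.   1.06 2.07]
```

To row units: 0.728 m is 0.91, 0.113 m is 0.1413, 1.485 rad is 0.7425.

Emit:
run_rows(
  motion=[
    {"dx":0.1413,"dy":0.91,"dz":0.025,"wz":0.7425,"finger_gap":0.8},
    {"dx":0.1413,"dy":0.91,"dz":0.025,"wz":0.7425,"finger_gap":0.8},
    {"dx":0.1413,"dy":0.91,"dz":0.025,"wz":0.7425,"finger_gap":0.8},
    {"dx":0.1413,"dy":0.91,"dz":0.025,"wz":0.7425,"finger_gap":0.8},
    {"dx":0.1413,"dy":0.91,"dz":0.025,"wz":0.7425,"finger_gap":0.8},
    {"dx":0.1413,"dy":0.91,"dz":0.025,"wz":0.7425,"finger_gap":0.8},
    {"dx":0.1413,"dy":0.91,"dz":0.025,"wz":0.7425,"finger_gap":0.8},
    {"dx":0.1413,"dy":0.91,"dz":0.025,"wz":0.7425,"finger_gap":0.8},
    {"dx":0.1413,"dy":0.91,"dz":0.025,"wz":0.7425,"finger_gap":0.8},
    {"dx":0.1413,"dy":0.91,"dz":0.025,"wz":0.7425,"finger_gap":0.8},
  ],
)

```text
time: 21.0
eef_pos: [0.5724, -0.2652, 0.1036]
tcp_rot: [0.72, -0.694, -0.001, -0.002]
contact_force: [1.2, 0.6, 0.3]
opening: 0.798
finger_force: 0.0
```

Run:
```python
from h import *
o=json.load(open("p.json"))
m=o["offcut_130"]
goto(*m[:2],.09,m[2])
```

```text
d [ 0.1096 -0.011   0.0132] rv [-0.002  0.004 -0.   ] q [-0.6   0.32  1.78  0.    1.04  2.51]
```

To row units: 0.109 m is 0.1363, 0.015 m is 0.0188, 0.003 rad is 0.0015.

Emit:
run_rows(
  motion=[
    {"dx":0.1363,"dy":-0.0138,"dz":0.0188,"wy":0.0015,"finger_gap":0.8},
    {"dx":0.1363,"dy":-0.0138,"dz":0.0188,"wy":0.0015,"finger_gap":0.8},
    {"dx":0.1363,"dy":-0.0138,"dz":0.0188,"wy":0.0015,"finger_gap":0.8},
    {"dx":0.1363,"dy":-0.0138,"dz":0.0188,"wy":0.0015,"finger_gap":0.8},
  ],
)

```text
time: 21.5
eef_pos: [0.5874, -0.3711, 0.0883]
tcp_rot: [0.72, -0.694, -0.0, -0.001]
contact_force: [-0.1, 1.0, -0.9]
opening: 0.799
finger_force: 0.0
```

Run:
```python
from h import *
o=json.load(open("p.json"))
c=ctrl.read_camera("wrist"); t="offcut_130"
g=o[t]
for m in ctrl.masks_of("wrist",t):
    if m["region"].sum()>1500:
        p,i=fit([(c,m["region"])],DIM[t],o[t][:2]); print(m["conf"],p.round(4),round(i,3),m["region"][-1].any())
        if i>.85: g=p
goto(*g[:2],.004,g[2])
```

```text
0.88 [ 0.5856 -0.3746  0.0458] 0.984 False
d [0.0042 0.0027 0.0854] rv [-0.002  0.001 -0.008] q [-0.71  0.46  1.62  0.    1.06  2.39]
```

To row units: 0.083 m is 0.1038, 0.05 m is 0.0625, -0.008 rad is -0.004.

Emit:
run_rows(
  motion=[
    {"dx":0.0038,"dy":0.0025,"dz":0.0625,"wz":-0.004,"finger_gap":0.8},
    {"dx":0.0038,"dy":0.0025,"dz":0.1038,"wz":-0.004,"finger_gap":0.8},
    {"dx":0.0038,"dy":0.0025,"dz":0.1038,"wz":-0.004,"finger_gap":0.8},
    {"dx":0.0038,"dy":0.0025,"dz":0.1038,"wz":-0.004,"finger_gap":0.0},
    {"dx":0.0038,"dy":0.0025,"dz":0.1038,"wz":-0.004,"finger_gap":0.0},
    {"dx":0.0038,"dy":0.0025,"dz":0.1038,"wz":-0.004,"finger_gap":0.0},
    {"dx":0.0038,"dy":0.0025,"dz":0.1038,"wz":-0.004,"finger_gap":0.0},
  ],
  clamp_n=70,
)

```text
time: 22.48
eef_pos: [0.5883, -0.3764, 0.0102]
tcp_rot: [0.723, -0.691, 0.004, -0.001]
contact_force: [0.3, 0.8, 6.6]
opening: 0.387
finger_force: 72.2
```

Emit:
run_rows(
  motion=[
    {"dz":-0.0625,"finger_gap":0.0},
    {"dz":-0.1125,"finger_gap":0.0},
    {"dz":-0.125,"finger_gap":0.0},
  ],
)

```text
time: 22.85
eef_pos: [0.588, -0.3768, 0.1115]
tcp_rot: [0.723, -0.691, 0.005, -0.001]
contact_force: [0.1, -1.5, -0.6]
opening: 0.386
finger_force: 71.4
```

Run:
```python
from h import *
o=json.load(open("p.json"))
m=o["mark_3"]
goto(*m[:2],.09,m[2]+np.pi/2)
```

```text
d [-0.498   0.0706  0.018 ] rv [-0.003 -0.011 -1.477] q [-0.72  0.44  1.61  0.    1.09  2.38]
```

To row units: -0.498 m is -0.6225, 0.07 m is 0.0875, -1.477 rad is -0.7385.

Emit:
run_rows(
  motion=[
    {"dx":-0.6225,"dy":0.0875,"wx":-0.0015,"wy":-0.0055,"wz":-0.7385,"finger_gap":0},
    {"dx":-0.6225,"dy":0.0875,"wx":-0.0015,"wy":-0.0055,"wz":-0.7385,"finger_gap":0},
    {"dx":-0.6225,"dy":0.0875,"wx":-0.0015,"wy":-0.0055,"wz":-0.7385,"finger_gap":0},
    {"dx":-0.6225,"dy":0.0875,"wx":-0.0015,"wy":-0.0055,"wz":-0.7385,"finger_gap":0},
    {"dx":-0.6225,"dy":0.0875,"wx":-0.0015,"wy":-0.0055,"wz":-0.7385,"finger_gap":0},
    {"dx":-0.6225,"dy":0.0875,"wx":-0.0015,"wy":-0.0055,"wz":-0.7385,"finger_gap":0},
    {"dx":-0.6225,"dy":0.0875,"wx":-0.0015,"wy":-0.0055,"wz":-0.7385,"finger_gap":0},
    {"dx":-0.6225,"dy":0.0875,"wx":-0.0015,"wy":-0.0055,"wz":-0.7385,"finger_gap":0},
    {"dx":-0.6225,"dy":0.0875,"wx":-0.0015,"wy":-0.0055,"wz":-0.7385,"finger_gap":0},
    {"dx":-0.6225,"dy":0.0875,"wx":-0.0015,"wy":-0.0055,"wz":-0.7385,"finger_gap":0},
  ],
)

```text
time: 24.1
eef_pos: [0.4934, 0.1193, 0.1055]
tcp_rot: [1.0, -0.024, -0.004, -0.002]
contact_force: [0.5, 0.7, -0.9]
opening: 0.382
finger_force: 71.4
```

Run:
```python
from h import *
o=json.load(open("p.json"))
m=o["mark_3"]
goto(*m[:2],.0225,m[2]+np.pi/2)
```

```text
d [0.0027 0.002  0.083 ] rv [-0.004  0.008  0.001] q [0.03 0.07 2.08 0.01 1.01 1.65]
```

To row units: 0.083 m is 0.1038, 0.075 m is 0.0938, 0.008 rad is 0.004.

Emit:
run_rows(
  motion=[
    {"dx":0.0025,"dy":0.0025,"dz":0.0625,"wx":-0.002,"wy":0.004,"wz":0.0005,"finger_gap":0},
    {"dx":0.0025,"dy":0.0025,"dz":0.0938,"wx":-0.002,"wy":0.004,"wz":0.0005,"finger_gap":0},
    {"dx":0.0025,"dy":0.0025,"dz":0.1038,"wx":-0.002,"wy":0.004,"wz":0.0005,"finger_gap":0},
    {"dx":0.0025,"dy":0.0025,"dz":0.1038,"wx":-0.002,"wy":0.004,"wz":0.0005,"finger_gap":0},
    {"dx":0.0025,"dy":0.0025,"dz":0.1038,"wx":-0.002,"wy":0.004,"wz":0.0005,"finger_gap":0.5},
    {"dx":0.0025,"dy":0.0025,"dz":0.1038,"wx":-0.002,"wy":0.004,"wz":0.0005,"finger_gap":0.6},
    {"dx":0.0025,"dy":0.0025,"dz":0.1038,"wx":-0.002,"wy":0.004,"wz":0.0005,"finger_gap":0.6},
  ],
)

```text
time: 24.98
eef_pos: [0.4958, 0.1174, 0.0238]
tcp_rot: [1.0, -0.025, 0.001, -0.0]
contact_force: [-0.1, -0.5, 0.4]
opening: 0.597
finger_force: 0.0
```

Emit:
run_rows(
  motion=[
    {"dz":-0.075,"finger_gap":0.6},
    {"dz":-0.15,"finger_gap":0.6},
    {"dz":-0.2125,"finger_gap":0.8},
    {"dx":0.0625,"dy":-0.125,"dz":-0.25,"finger_gap":0.8},
    {"dx":0.0625,"dy":-0.125,"dz":-0.25,"finger_gap":0.8},
    {"dx":0.0625,"dy":-0.125,"dz":-0.25,"finger_gap":0.8},
  ],
)

```text
time: 25.72
eef_pos: [0.5517, 0.2173, 0.2254]
tcp_rot: [1.0, -0.023, 0.003, -0.001]
contact_force: [-0.2, -0.1, -0.3]
opening: 0.802
finger_force: 0.0
```

Run:
```python
from h import *
o=json.load(open("p.json"))
C={n:ctrl.read_camera(n) for n in("wrist","top","side")}
for n in C:
  for t in("offcut_60","offcut_130"):
    R_=[m["region"] for m in ctrl.masks_of(n,t)]
  for t,k in (("offcut_130",3),("offcut_106",2),("offcut_85",1),("offcut_60",0)):
    m=o[f"mark_{k}"]; e=project(C[n],[[m[0],m[1],.03]])[0]
    q=[(np.hypot(*(np.argwhere(r)[:,::-1].mean(0)-e)),r) for r in R_ if r.any()]
    q=min(q,key=lambda x:x[0]) if q else (99,0)
    if q[0]<25:
        p,i=fit([(C[n],q[1])],DIM[t],m[:2],.012); print(n,t,((p[:2]-m[:2])*1000).round(1),round((p[2]-m[2])%np.pi-np.pi/2,3),round(i,3))
print(ctrl.mark_of("side","wax_tin")[:1],ctrl.mark_of("top","wax_tin")[:1])
cv2.imwrite("pics/wf.png",C["wrist"]["pixels"][:,:,::-1]);
for n in("top","side"):
    e=project(C[n],[[.5,.237,.02]])[0].astype(int); y,x=max(e[1]-60,0),max(e[0]-80,0)
    cv2.imwrite(f"pics/f_{n}.png",cv2.resize(C[n]["pixels"][y:y+120,x:x+160,::-1],(800,600),interpolation=cv2.INTER_CUBIC))
```

```text
wrist offcut_130 [-3.2 -2.4] 0.003 0.741
wrist offcut_106 [0.1 0.4] 0.003 0.948
wrist offcut_60 [-1.6 -0.4] -0.003 0.973
top offcut_130 [-0.4 -2.1] 0.007 0.931
top offcut_106 [4.9 0.8] -0.006 0.935
top offcut_85 [ 0.5 -4.2] 0.003 0.95
top offcut_60 [0. 0.] -1.521 0.0
side offcut_130 [-2.5 -0.2] -0.0 0.921
side offcut_106 [-0.2  6.4] 0.033 0.789
side offcut_85 [-0.8 -0.7] -0.051 0.896
side offcut_60 [-1.7  3.7] 0.103 0.935
[{'position': [0.4312, -0.3747, 0.0004], 'conf': 0.93}] [{'position': [0.4317, -0.3746, -0.0003], 'conf': 0.76}]
```

View pics/wf.png

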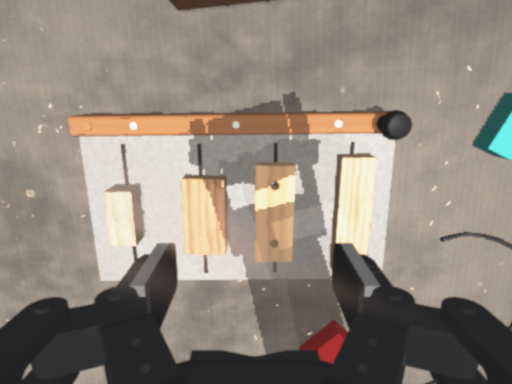

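View pics/f_side.png

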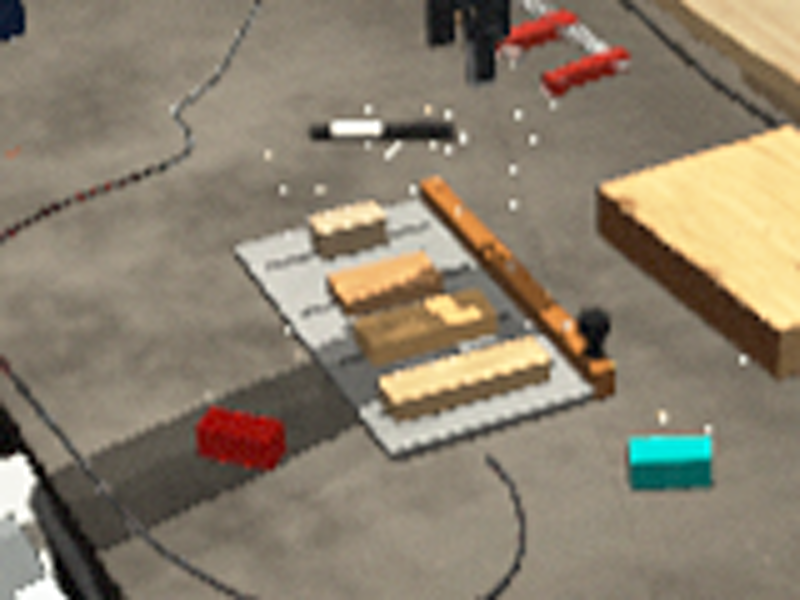

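The wrist view shows all four offcuts flat on their marks: the 60 at (120,216), the 85 at (205,215), the 106 at (275,212) and the 130 by the knob at (355,205). Each is centred within a few mm and the side view agrees. The tin has not moved, so I'm handing the job in.

```bash
python3 -c "
from plant import ctrl
print(ctrl.sign_off())"
```

```text
the job is handed in; nothing more can be done
None
```

I placed all four offcuts flat on their marks, longest (130 mm) at the knob end (mark_3) down to shortest (60 mm) on mark_0, left the tin in place and handed the job in at about 26 s; the final camera checks put them within about 7 mm of the crosses, but the sign-off gave no verdict.

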